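Sort two sleeves on the gauge pin and hold the tester's bleed shutter half open

ROBOT

A 6-joint arm with a two-finger parallel gripper is mounted at the origin on the work surface. World frame = base frame: x ahead of the robot, y to its left, z up, the work surface at z = 0. Lengths are in mm, angles in rad, forces in N, time in s.
With the tool pointing down it reaches from about 300 to 775 mm from the base axis. Payload 14.6 kg.
Tool frame: the origin (TCP) lies midway between the tips of the shut fingers; the grasp point (between the pads) lies 19 mm behind it; z points along the fingers, y is the line along which they close (so a half turn about z gives the same grasp; the last joint's range is limited). The gripper opens to 85 mm and grips with 20 to 120 N. Pads are 22 mm wide; open, the fingers measure 114 mm over their backs; the gripper's body (76 mm by 85 mm) begins 54 mm behind the grasp point. The pads swing forward as they close: fully open they stand 13 mm farther back than shut.
Start: joints at [-1.327, 0.3, 1.521, -0, 1.321, -0.067], TCP at [168.194, -523.641, 231.281] pointing down, gripper open.
Joint ranges: [-3.03, 3.03], [-0.79, 2.21], [0.23, 2.52], [-1.04, 4.18], [0, 3.07], [-2.55, 2.55]. Speed limits (rad/s): [2.22, 2.22, 2.57, 3.14, 3.14, 3.14].

INTERFACE

Orientations are given as a rotation vector (axis times angle).
In Python, from station import bot gives the robot as it stands.
- The arm moves only by the tool move_arm, never from a script. Its argument "plan" is text: rows parted by semicolons, each of 7 numbers parted by spaces: the shift along the tool's x, y, z in cm, then the turn, a rotation vector about the tool's x, y, z in degrees, then the opening, from 0 (shut) to 1 (fully open). In form: x y z wx wy wz hand; .... A call has exactly 10 rows; each row is the pose to reach, as a shift and turn from the pose commanded when the call began, along the tool's axes at that moment; what a row does not reach only later rows make up. A row lasts 1/10 s, in which the tool goes at most 50 mm and 8.59 degrees, less where a joint would pass 70% of its speed; a pose out of reach is approached as far as the arm can. A call with a gripper value outside its range is refused whole. The fingers move at their own pace and stop on an object; the grip force is fixed at half the most. Time passes only in rows, so rows that repeat a pose let the fingers close, or fill a call up. It gives the time, the measured TCP pose, the force, the opening and the grip force at its end, in the units of the state.
- bot.state(): the state, without advancing time (a new reading comes with each control period).
- bot.read_camera(name): name is "scene" or "top"; returns the picture (400x640x3 uint8, red, green, blue); there is no depth.
- bot.calibration(name): a dict with "fx", "fy", "cx", "cy" (pixels), "R" (3x3) and "t" (3): a world point X has camera coordinates R X + t. Camera axes: x right, y down, z forward; pixel columns grow to the right and rows downward; lengths in mm; the calibration is good to about 2 mm. A picture is of the moment at which its call begins. calibration takes no time and is no camera call.
- bot.close_job(): hands the job in; it is judged then, once.
The state is a dict: "clock": time; "qpos": joint angles; "qd": joint speeds; "joint_torque": joint torques, N m; "ee_pos": TCP position; "orientation": TCP orientation; "contact_force": force on the tool from outside, world axes, zero at the start; "wrist_torque": the same for the moment, N m; "width": finger opening in mm; "gripper_force": force on a finger pad.
Only numpy, scipy, OpenCV 4.12 (cv2) and the standard library are available. Lean on these libraries where they do the work, as an engineer would, in place of code of your own. Each camera call takes 0.05 s, during which the arm holds its last target. There are 200 camera calls.

TASK

Only one of the two bronze sleeves slides fully home on the leak tester's gauge pin: find it by trying, leave it seated on the pin and put the other one in the scrap tray. Then run the leak test: slide the tester's sprung bleed shutter open to half travel, the middle mark of its scale, and keep holding it there with the gripper; the job finishes while you hold it, since it snaps shut when let go. Leave the other things on the bench where they are.

Things in the scene. Friction and masses are not known exactly. Their poses are not given: they have to be found in the camera images.
- sleeve_1: one of two plain bronze sleeves, alike outside: 32 mm outside diameter, 38 mm long, about 0.13 kg, upright on the bench. One has an 18.4 mm bore and slides down the 16 mm gauge pin; the other was left undersize (13.6 mm) and stops on the pin's tip. Which is which must be found by trying or by a look at the bore. Origin: centre of the underside; z up along the bore.
- sleeve_2: one of two plain bronze sleeves, alike outside: 32 mm outside diameter, 38 mm long, about 0.13 kg, upright on the bench. One has an 18.4 mm bore and slides down the 16 mm gauge pin; the other was left undersize (13.6 mm) and stops on the pin's tip. Which is which must be found by trying or by a look at the bore. Origin: centre of the underside; z up along the bore.
- tester: leak tester, fixed: grey box 180 mm (its x) by 360 mm (its y), flat top 70 mm above the bench; suction motor along its +x side (out to x = 160 mm, 76 mm high). Origin: centre of its underside, z up. On top: gauge pin at (-5, 120) mm, dial 58 mm wide, 10 mm high at (-45, 50) mm, sprung shutter at (-5, -45) mm, spring barrel at x = 60, y = -166 to -90 mm, 26 mm high.
- pin_foot (a point): centre of the gauge pin's shoulder face, where the underside of a sleeve that is fully home rests: 76 mm above the bench, 6 mm above the tester's top. The shoulder is 34 mm in diameter. Its z axis points up along the pin.
- pin_top (a point): centre of the gauge pin's tip, 45 mm above pin_foot. The pin is 16 mm in diameter; its top 5 mm taper to 9 mm. The undersize sleeve stops with its underside about 41 mm above pin_foot.
- shutter (a joint): opening of the sprung shutter in m: 0 shut, 0.030 half, 0.060 full travel. It opens along the tester's -y, away from the pin. Its spring pulls it shut with about 3 N at 0, 7.5 N at half, 12 N at full travel. At half travel its edge crosses the middle of the 54 mm port under it and its pointer, on the tester's -x side, stands at the middle one of three long marks.
- shutter_tab (a point): centre of the top of the shutter's black upright tab, moving with the shutter; 107 mm above the bench. The tab is 10 mm thick along the sliding direction (the tester's y), 34 mm wide (the tester's x) and stands 32 mm clear above the flat sliding plate.
- scrap_tray: scrap tray, dark steel, open-topped, 140 x 140 mm outside, fixed, walls 3 mm thick and 35 mm high, floor 3 mm thick. Origin at the centre of its underside; a few old rings and a key up to 11 mm high lie fixed along its +x side (x above +30 mm), the rest of the floor is clear.
- wrench: open-ended steel spanner, 200 mm long, lying flat; not part of the job
- screwdriver: screwdriver with red handle, 210 mm long, lying flat; not part of the job
- hex_nut: loose steel hexagon nut, 36 mm across flats, 18 mm high; origin at the centre of its underside; not part of the job
- bearing_race: steel bearing race (thin ring), 60 mm outside, 16 mm high, lying flat; origin at the centre of its underside; not part of the job
- spray_can: upright spray can, 58 mm diameter, 165 mm high; origin at the centre of its underside; not part of the job
There are look-alikes about, which are no part of the job. What is shaped like the sleeve_2 but red or turquoise is not meant.

How it is judged:
By the outcome, as a careful person would: the job done as asked, in the order asked, and still so for the second after the job is handed in, while the arm keeps its last pose, push and grip.
It also fails if it takes over 72 s, if anything falls off the work surface, if the arm or the gripper's body presses on something with over 40 N, if the wrist force passes 120 N, or if a joint passes its speed limit or range.

## Working session

There is one attempt and no reset: what is moved stays moved. The work goes in short steps, Python scripts to look and compute and a tool call to move; the robot and the scene stay as the last step left them, time stands still between calls to the robot, and variables do not carry over. Pictures are saved under pics/ and viewed, at most 13 in all, crops included, and the job is handed in when it is done.

Besides the shell and the picture viewer there is one more tool, called after "Call:" as name(argument=value, ...), one argument or row to a line, values as JSON. move_arm: Moves the arm, as the interface text tells. Its arguments: {"type":"object","properties":{"plan":{"type":"string"}},"required":["plan"]}

```bash
mkdir -p pics; cat > h.py <<'E'
import numpy as np, cv2
from station import bot
def grab(n,f):
    im=bot.read_camera(n); cv2.imwrite(f'pics/{f}.png',cv2.cvtColor(im,cv2.COLOR_RGB2BGR)); return im
def ray(n,u,v):
    c=bot.calibration(n);R=np.array(c['R']);t=np.array(c['t'])
    return -R.T@t, R.T@np.array([(u-c['cx'])/c['fx'],(v-c['cy'])/c['fy'],1])
def onz(n,u,v,z):
    o,d=ray(n,u,v); return o+d*(z-o[2])/d[2]
def two(a,b):
    (o1,d1),(o2,d2)=ray('scene',*a),ray('top',*b)
    d1=d1/np.linalg.norm(d1);d2=d2/np.linalg.norm(d2)
    s=np.linalg.lstsq(np.stack([d1,-d2],1),o2-o1,rcond=None)[0]
    p,q=o1+s[0]*d1,o2+s[1]*d2; return (p+q)/2,np.linalg.norm(p-q)
def proj(n,X):
    c=bot.calibration(n);p=np.array(c['R'])@np.array(X)+np.array(c['t']);return c['fx']*p[0]/p[2]+c['cx'],c['fy']*p[1]/p[2]+c['cy']
E
python3 - <<'E'
from h import *
np.set_printoptions(precision=3,suppress=True)
for n in('scene','top'):
    grab(n,n+'0');c=bot.calibration(n);print(n,c['fx'],ray(n,320,200))
print(bot.state())
E
```

```text
scene 501.6168296970168 (array([1350.068,  -78.924, 1009.447]), array([-0.677,  0.124, -0.726]))
top 369.90813819328196 (array([ 308.703,   85.822, 1161.107]), array([ 0.214,  0.012, -0.977]))
{'clock': 0.1, 'qpos': array([-1.327,  0.3  ,  1.521, -0.   ,  1.321, -0.067]), 'qd': array([ 0.001, -0.   , -0.001, -0.   ,  0.001, -0.002]), 'joint_torque': array([  0.001, -54.438, -36.237,  -0.   ,   0.003,   0.   ]), 'ee_pos': array([ 168.173, -523.46 ,  230.79 ]), 'orientation': array([-3.103, -0.486,  0.   ]), 'contact_force': array([0.625, 0.643, 0.336]), 'wrist_torque': array([-0.068, -0.042,  0.034]), 'gripper_force': 0.0, 'width': 85.84174687494982}
```

View pics/scene0.png

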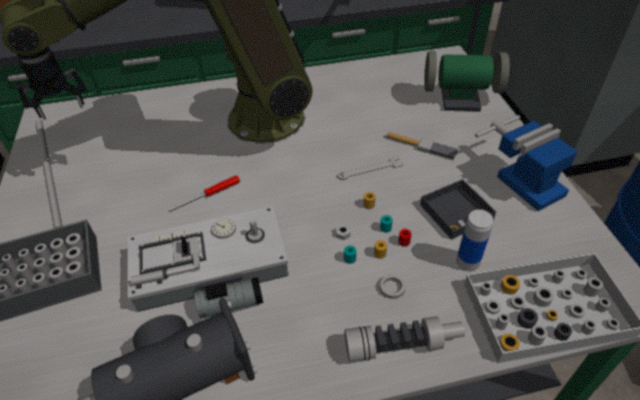

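View pics/top0.png

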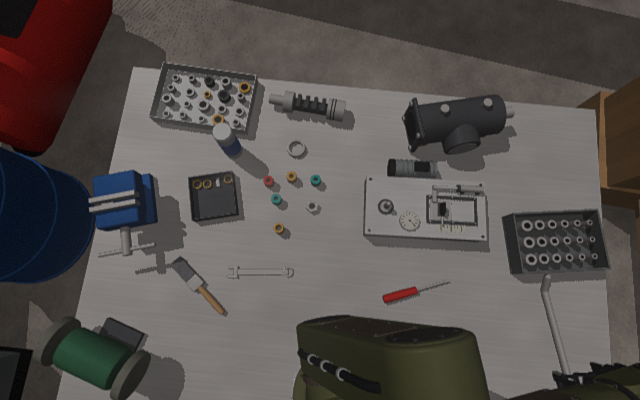

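The scene view shows bronze sleeves at about (370,200) and (381,249), the tester at about (205,258) with its pin at (255,235), and the tray at (458,208). In the top view the sleeves are at (279,229) and (292,177), the pin at (386,206), the tab at (443,209) and the tray at (214,197). Next I'll enlarge these areas.

```bash
python3 - <<'E'
from h import *
s=cv2.imread('pics/scene0.png');t=cv2.imread('pics/top0.png')
def cr(i,x,y,w,h,k): return cv2.resize(i[y:y+h,x:x+w],None,fx=k,fy=k,interpolation=cv2.INTER_CUBIC)
a=cr(s,120,200,180,120,4.4)[:,:792]; 
b=cr(t,355,165,140,85,5)
cv2.imwrite('pics/testA.png',cr(s,120,200,175,115,4.5)); cv2.imwrite('pics/testB.png',cr(t,358,165,140,85,5.6))
for n,i in(('scene',s),('top',t)):
    hsv=cv2.cvtColor(i,cv2.COLOR_BGR2HSV)
    m=cv2.inRange(hsv,(8,110,60),(26,255,255))
    k,l,st,c=cv2.connectedComponentsWithStats(m)
    for j in range(1,k):
        if st[j,4]>25: print(n,st[j],c[j].round(1))
x=np.hstack([cr(s,350,185,50,80,7),cr(t,265,165,50,80,7)]);cv2.imwrite('pics/slv.png',x)
E
```

```text
scene [ 0  0 12  9 56] [4.  2.4]
scene [388 133  31  12 140] [402.5 138.6]
scene [364 192  11  17 153] [368.9 199.8]
scene [375 241  12  17 177] [380.1 248.8]
scene [501 275  19  19 224] [509.6 284.4]
scene [547 310  11  10  70] [551.6 315.1]
scene [500 334  19  16 184] [509.1 342. ]
scene [225 375  14   8  57] [231.2 378.5]
top [239  82  11  11  73] [244.2  87.2]
top [ 597   92   43  102 1566] [612.2 143.5]
top [212 114  12  10  44] [217.8 118.4]
top [287 172   9   9  56] [291. 176.]
top [192 179  20  10  74] [201.8 183.9]
top [274 223  10  10  59] [278.4 227.8]
top [198 286  26  28 179] [210.8 299.7]
```

View pics/testA.png

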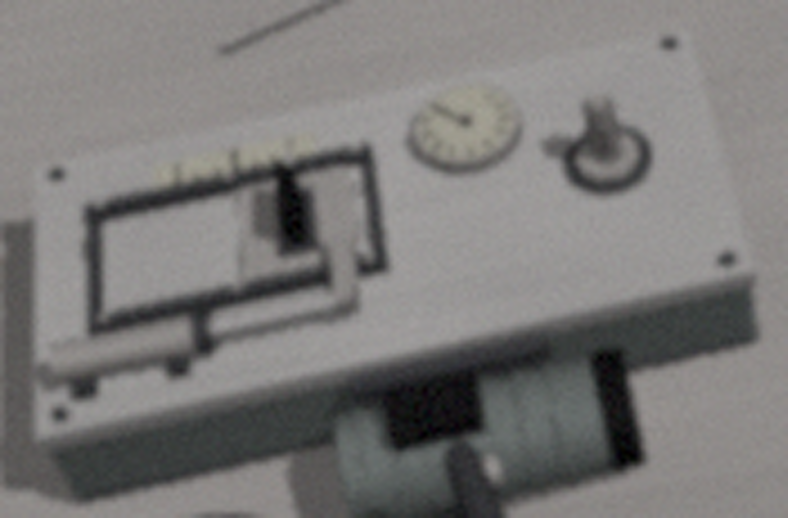

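View pics/testB.png

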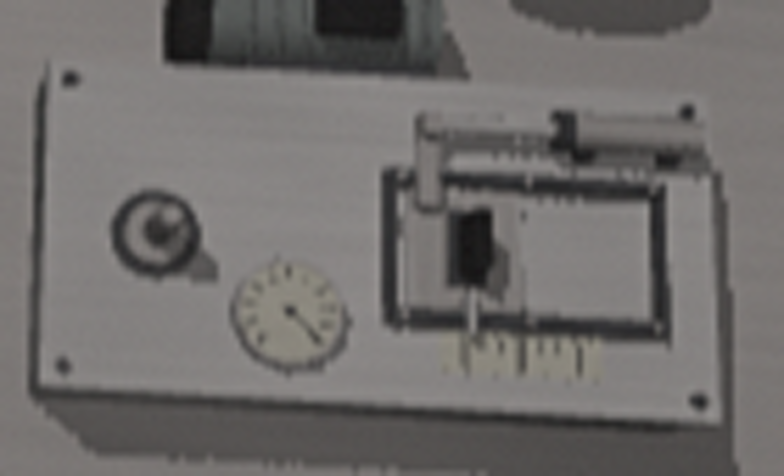

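View pics/slv.png

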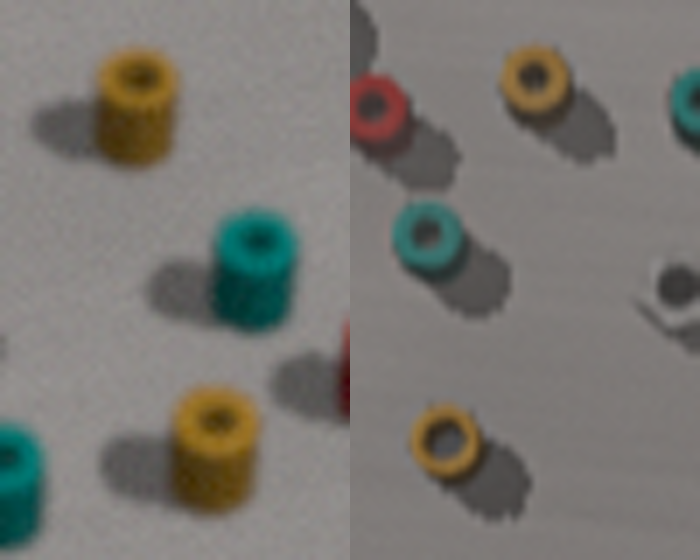

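The bore of the near sleeve (top 278,228) is visibly wider than that of the far one (291,176), so the near sleeve should be the one that fits. From the crops I can also read the tester's corner screws, the pin tip and the tab. Now to turn these into positions.

```bash
python3 - <<'E'
from h import *
np.set_printoptions(precision=1,suppress=True)
A=lambda u,v:(120+(u+.5)/4.5-.5,200+(v+.5)/4.5-.5)
B=lambda u,v:(358+(u+.5)/5.6-.5,165+(v+.5)/5.6-.5)
S=lambda u,v:(350+(u+.5)/7-.5,185+(v+.5)/7-.5)
T=lambda u,v:(265+(u-350+.5)/7-.5,165+(v+.5)/7-.5)
print('near',*two(S(138,77),T(446,441)),onz('top',*T(446,441),38),onz('scene',*S(138,77),38))
print('far',*two(S(215,420),T(536,80)),onz('top',*T(536,80),38),onz('scene',*S(215,420),38))
P=[]
for a,b in(((57,174),(699,401)),((669,43),(64,365)),((727,259),(70,78)),((59,413),(687,112))):
    p,e=two(A(*a),B(*b));P.append(p);print('scr',p,e,onz('top',*B(*b),70),onz('scene',*A(*a),70))
P=np.array(P);c=P.mean(0);y=(P[1]+P[2]-P[0]-P[3])[:2];th=np.arctan2(-y[0],y[1])
print('tester',c,np.degrees(th),np.linalg.norm(P[1]-P[0]),np.linalg.norm(P[2]-P[1]))
R=np.array([[np.cos(th),-np.sin(th)],[np.sin(th),np.cos(th)]])
for nm,q,z in(('pin',(-5,120),121),('foot',(-5,120),76),('tab?',(-5,-45),107),('dial',(-45,50),80)):
    w=np.r_[c[:2]+R@np.array(q),z]
    a=proj('scene',w);b=proj('top',w)
    print(nm,w,'cropA',(np.array(a)-[119.5,199.5])*4.5-.5,'cropB',(np.array(b)-[357.5,164.5])*5.6-.5)
print('pin tri',two(A(600,100),B(160,225)))
t=cv2.imread('pics/top0.png')[:,:,:]
# tray
g=cv2.cvtColor(t,cv2.COLOR_BGR2GRAY)[165:230,180:250];m=(g<75).astype(np.uint8)
k,l,st,ce=cv2.connectedComponentsWithStats(m);j=1+st[1:,4].argmax()
r=cv2.minAreaRect(np.argwhere(l==j)[:,::-1].astype(np.float32)+[180,165]) if 0 else cv2.minAreaRect((np.argwhere(l==j)[:,::-1]+np.array([180,165])).astype(np.float32))
print('tray',r,st[j],[onz('top',*q,35) for q in cv2.boxPoints(r)],onz('top',*r[0],35))
for n,u in(('can',(221,130)),('nut',(313,207)),('race',(297,149)),('red',(268,182)),('teal',(276,199)),('teal2',(315,180))):print(n,onz('top',*u,30 if n!='can' else 165))
E
```

```text
near [456.9 219.5  35.5] 1.292111488394564 [456.5 218.6  38. ] [459.3 219.4  38. ]
far [624.1 199.3  35.1] 1.2808264873293924 [623.2 198.3  38. ] [626.3 199.1  38. ]
scr [ 487.6 -389.    69.3] 1.418157992227809 [ 487.5 -389.5   70. ] [ 488.5 -388.    70. ]
scr [472.9 -53.3  70.1] 1.2603291251351036 [472.8 -54.   70. ] [473.  -52.7  70. ]
scr [630.8 -45.6  69.8] 0.9970168422013936 [630.6 -46.1  70. ] [631.  -45.1  70. ]
scr [ 645.5 -381.5   69.6] 1.147977846401847 [ 645.4 -382.    70. ] [ 646.1 -380.8   70. ]
tester [ 559.2 -217.4   69.7] 2.5150529843514744 335.95884862788887 158.03943636863843
pin [548.9 -97.7 121. ] cropA [594.2  96.6] cropB [173.2 213.5]
foot [548.9 -97.7  76. ] cropA [605.  151.6] cropB [157.2 230.9]
tab? [ 556.2 -262.5  107. ] cropA [280.8 182.6] cropB [485.8 236.8]
dial [ 512.1 -169.4   80. ] cropA [464.3 120.3] cropB [289.7 310.9]
pin tri (array([544.1, -94.1, 111.9]), np.float64(2.3287693993294214))
tray ((212.99783325195312, 198.23362731933594), (50.1561279296875, 48.04151153564453), 82.40535736083984) [   8    7   51   54 2054] [array([588.7, 529.1,  35. ]), array([624.5, 382.6,  35. ]), array([468.6, 338.7,  35. ]), array([434.4, 481.1,  35. ])] [527.9 432.7  35. ]
can [703.6 401.9 165. ]
nut [532.6 119.8  30. ]
race [717.2 190.8  30. ]
red [598.4 269.7  30. ]
teal [546.3 237.7  30. ]
teal2 [620.  122.4  30. ]
```

Both views agree: sleeve tops come out at z ≈ 35 (38 expected), the tester screws at 69.7 (70), and screw spacing 336 x 158 mm fits the 360 x 180 box. The projected pin foot and dial land on their images. Now I start moving towards the near sleeve.

```bash
cat >> h.py <<'E'
from scipy.spatial.transform import Rotation as Ro
def to(*ws):
    """ws: (x,y,z,yaw deg of tool y in world or None)"""
    s=bot.state();R=Ro.from_rotvec(s['orientation']);M=R.as_matrix();y0=np.degrees(np.arctan2(M[1,1],M[0,1]))
    print('at',s['ee_pos'].round(1),'yaw',round(y0,1),'tilt',np.degrees(np.arccos(-M[2,2])).round(2),'F',s['contact_force'].round(1),'w',round(s['width'],1),'g',round(s['gripper_force'],1),'q',s['qpos'].round(2),'t',round(s['clock'],2))
    for x,y,z,w in ws:
        d=M.T@(np.array([x,y,z])-s['ee_pos'])/10
        print((x,y,z,w),'->',d.round(2),'wz',0 if w is None else round(-((w-y0+180)%360-180),1))
E
python3 -c "
from h import *
to((457.8,219.2,130,25.6),(457.8,219.2,4,25.6))"
```

```text
at [ 168.2 -523.5  230.8] yaw -72.2 tilt 0.06 F [0.6 0.6 0.3] w 85.8 g 0.0 q [-1.33  0.3   1.52 -0.    1.32 -0.07] t 0.1
(457.8, 219.2, 130, 25.6) -> [ 50.29 -61.84  10.14] wz -97.8
(457.8, 219.2, 4, 25.6) -> [ 50.29 -61.82  22.74] wz -97.8
```

Call:
move_arm(
  plan="50.3 -61.8 0 0 0 -97.8 1;50.3 -61.8 0 0 0 -97.8 1;50.3 -61.8 0 0 0 -97.8 1;50.3 -61.8 0 0 0 -97.8 1;50.3 -61.8 0 0 0 -97.8 1;50.3 -61.8 0 0 0 -97.8 1;50.3 -61.8 0 0 0 -97.8 1;50.3 -61.8 0 0 0 -97.8 1;50.3 -61.8 0 0 0 -97.8 1;50.3 -61.8 0 0 0 -97.8 1",
)

```text
clock: 1.1
ee_pos: [350.2, -55.9, 231.4]
orientation: [1.932, 2.477, 0.0]
contact_force: [1.4, -0.8, 0.6]
width: 85.6
gripper_force: 0.0
```

```bash
python3 -c "
from h import *
to((457.8,219.2,150,25.6),(457.8,219.2,4,25.6))"
```

```text
at [350.2 -55.9 231.4] yaw 14.1 tilt 0.04 F [ 1.4 -0.8  0.6] w 85.6 g 0.0 q [-0.26 -0.16  2.01 -0.    1.29 -0.51] t 1.1
(457.8, 219.2, 150, 25.6) -> [24.06 17.13  8.15] wz -11.5
(457.8, 219.2, 4, 25.6) -> [24.07 17.12 22.75] wz -11.5
```

Call:
move_arm(
  plan="24 17.1 8 0 0 -11.5 1;24 17.1 8 0 0 -11.5 1;24 17.1 8 0 0 -11.5 1;24 17.1 8 0 0 -11.5 1;24 17.1 8 0 0 -11.5 1;24 17.1 8 0 0 -11.5 1;24 17.1 8 0 0 -11.5 1;24 17.1 8 0 0 -11.5 1;24 17.1 8 0 0 -11.5 1;24 17.1 8 0 0 -11.5 1",
)

```text
clock: 2.1
ee_pos: [459.2, 214.8, 151.9]
orientation: [1.684, 2.652, 0.001]
contact_force: [-0.7, 0.6, 0.2]
width: 85.4
gripper_force: 0.0
```

```bash
python3 -c "
from h import *
to((457.8,219.2,150,25.6),(457.8,219.2,4,25.6))"
```

```text
at [459.2 214.8 151.9] yaw 25.2 tilt 0.05 F [-0.7  0.6  0.2] w 85.4 g 0.0 q [ 0.37  0.29  1.73 -0.    1.12 -0.07] t 2.1
(457.8, 219.2, 150, 25.6) -> [0.45 0.06 0.19] wz -0.4
(457.8, 219.2, 4, 25.6) -> [ 0.45  0.05 14.79] wz -0.4
```

Call:
move_arm(
  plan="0.45 0.05 4 0 0 -0.4 1;0.45 0.05 9 0 0 -0.4 1;0.45 0.05 9 0 0 -0.4 1;0.45 0.05 9 0 0 -0.4 1;0.45 0.05 9 0 0 -0.4 1;0.45 0.05 9 0 0 -0.4 1;0.45 0.05 9 0 0 -0.4 1;0.45 0.05 9 0 0 -0.4 1;0.45 0.05 9 0 0 -0.4 1;0.45 0.05 9 0 0 -0.4 1",
)

```text
clock: 3.1
ee_pos: [457.7, 220.2, 61.4]
orientation: [1.673, 2.659, 0.0]
contact_force: [-0.7, -0.1, 0.3]
width: 85.6
gripper_force: 0.0
```

```bash
python3 -c "
from h import *
to((457.8,219.2,4,25.6))"
```

```text
at [457.7 220.2  61.4] yaw 25.7 tilt 0.01 F [-0.7 -0.1  0.3] w 85.6 g 0.0 q [ 0.38  0.42  1.79  0.    0.92 -0.07] t 3.1
(457.8, 219.2, 4, 25.6) -> [-0.09 -0.03  5.74] wz 0.1
```

Call:
move_arm(
  plan="-0.1 0 2.5 0 0 0 1;-0.1 0 5.2 0 0 0 1;-0.1 0 5.7 0 0 0 1;-0.1 0 5.7 0 0 0 1;-0.1 0 5.7 0 0 0 0;-0.1 0 5.7 0 0 0 0;-0.1 0 5.7 0 0 0 0;-0.1 0 5.7 0 0 0 0;-0.1 0 5.7 0 0 0 0;-0.1 0 5.7 0 0 0 0",
)

```text
clock: 4.1
ee_pos: [458.5, 219.4, 5.1]
orientation: [1.673, 2.659, 0.001]
contact_force: [-1.4, -0.2, 8.3]
width: 29.7
gripper_force: 59.2
```

```bash
python3 -c "
from h import *
to((457.8,219.2,180,25.6),(548.9,-97.7,180,-10.1))"
```

```text
at [458.5 219.4   5.1] yaw 25.7 tilt 0.06 F [-1.4 -0.2  8.3] w 29.7 g 59.2 q [ 0.37  0.52  1.81  0.    0.81 -0.07] t 4.1
(457.8, 219.2, 180, 25.6) -> [ 1.000e-02 -5.000e-02 -1.749e+01] wz 0.1
(548.9, -97.7, 180, -10.1) -> [-32.5   -5.56 -17.49] wz 35.8
```

Call:
move_arm(
  plan="0 0 -5 0 0 0 0;0 0 -10 0 0 0 0;0 0 -15 0 0 0 0;-4 -0.7 -17.5 0 0 5 0;-32.5 -5.5 -17.5 0 0 35.8 0;-32.5 -5.5 -17.5 0 0 35.8 0;-32.5 -5.5 -17.5 0 0 35.8 0;-32.5 -5.5 -17.5 0 0 35.8 0;-32.5 -5.5 -17.5 0 0 35.8 0;-32.5 -5.5 -17.5 0 0 35.8 0",
)

```text
clock: 5.1
ee_pos: [549.4, -100.3, 179.4]
orientation: [2.41, 2.014, 0.0]
contact_force: [-0.0, 0.2, -1.0]
width: 29.6
gripper_force: 59.8
```

Call:
move_arm(
  plan="0 0 0 0 0 0 0;0 0 0 0 0 0 0;0 0 0 0 0 0 0;0 0 0 0 0 0 0;0 0 0 0 0 0 0;0 0 0 0 0 0 0;0 0 0 0 0 0 0;0 0 0 0 0 0 0;0 0 0 0 0 0 0;0 0 0 0 0 0 0",
)

```text
clock: 6.1
ee_pos: [549.2, -97.6, 179.3]
orientation: [-2.409, -2.016, 0.0]
contact_force: [-0.0, -0.2, -1.3]
width: 29.9
gripper_force: 59.9
```

```bash
python3 -c "
from h import *
to((548.9,-97.7,145,-10.1))
s=cv2.cvtColor(grab('scene','s1'),cv2.COLOR_RGB2BGR);t=cv2.cvtColor(grab('top','t1'),cv2.COLOR_RGB2BGR)
cv2.imwrite('pics/c1.png',np.hstack([cv2.resize(s[150:270,220:300],None,fx=4.9,fy=4.9,interpolation=2),cv2.resize(t[150:270,350:430],None,fx=4.9,fy=4.9,interpolation=2)]))"
```

```text
at [549.2 -97.6 179.3] yaw -10.2 tilt 0.0 F [-0.  -0.2 -1.3] w 29.9 g 59.9 q [-0.24  0.36  1.56  0.    1.22 -0.06] t 6.1
(548.9, -97.7, 145, -10.1) -> [-0.02 -0.03  3.43] wz -0.1
```

View pics/c1.png

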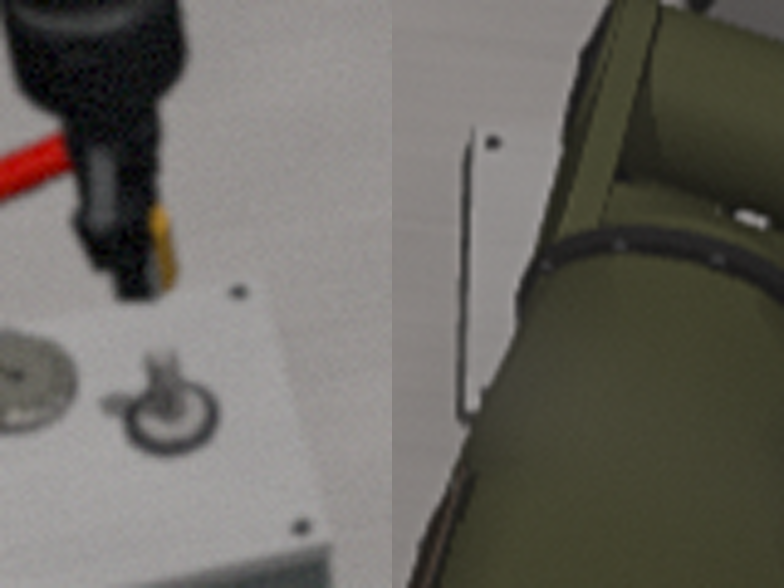

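The sleeve is held at about (165,250) in the left crop, above the pin (160,360). I'll now lower it onto the tip and check the force.

Call:
move_arm(
  plan="0 0 2 0 0 0 0;0 0 4 0 0 0 0;0 0 5 0 0 0 0;0 0 5.4 0 0 0 0;0 0 5.8 0 0 0 0;0 0 6.1 0 0 0 0;0 0 6.1 0 0 0 0;0 0 6.1 0 0 0 0;0 0 6.1 0 0 0 0;0 0 6.1 0 0 0 0",
)

```text
clock: 7.2
ee_pos: [549.3, -97.6, 118.5]
orientation: [2.409, 2.016, 0.0]
contact_force: [0.5, -0.1, -1.3]
width: 29.7
gripper_force: 59.9
```

The underside is now below the undersize stop with no force, so this sleeve fits. I'll carry on down.

Call:
move_arm(
  plan="0 0 0.7 0 0 0 0;0 0 1.4 0 0 0 0;0 0 2 0 0 0 0;0 0 2.5 0 0 0 0;0 0 3 0 0 0 0;0 0 3.3 0 0 0 0;0 0 3.5 0 0 0 0;0 0 3.6 0 0 0 0;0 0 3.6 0 0 0 0;0 0 3.6 0 0 0 0",
)

```text
clock: 8.2
ee_pos: [549.3, -97.6, 82.5]
orientation: [2.409, 2.016, 0.0]
contact_force: [-0.0, -0.2, -1.7]
width: 29.8
gripper_force: 59.9
```

Call:
move_arm(
  plan="0 0 0.1 0 0 0 0;0 0 0.1 0 0 0 0;0 0 0.1 0 0 0 0.65;0 0 0.1 0 0 0 0.65;0 0 0.1 0 0 0 0.65;0 0 0.1 0 0 0 0.65;0 0 -2 0 0 0 0.65;0 0 -6 0 0 0 0.65;0 0 -10 0 0 0 0.65;0 0 -10 0 0 0 0.65",
)

```text
clock: 9.2
ee_pos: [551.2, -98.0, 187.8]
orientation: [2.404, 2.012, 0.008]
contact_force: [0.6, -0.3, -0.4]
width: 55.5
gripper_force: 0.0
```

```bash
python3 -c "
from h import *
to((624.8,198.9,182,17.7),(624.8,198.9,62,17.7))"
```

```text
at [551.2 -98.  187.8] yaw -10.1 tilt 0.5 F [ 0.6 -0.3 -0.4] w 55.5 g 0.0 q [-0.24  0.36  1.55  0.    1.23 -0.06] t 9.2
(624.8, 198.9, 182, 17.7) -> [30.52  2.01  0.58] wz -27.8
(624.8, 198.9, 62, 17.7) -> [30.53  1.91 12.58] wz -27.8
```

Call:
move_arm(
  plan="30.5 2.2 0 0 0 -27.8 0.75;30.5 2.2 0 0 0 -27.8 0.75;30.5 2.2 0 0 0 -27.8 0.75;30.5 2.2 0 0 0 -27.8 0.75;30.5 2.2 0 0 0 -27.8 0.75;30.5 2.2 0 0 0 -27.8 0.75;30.5 2.2 0 0 0 -27.8 0.75;30.5 2.2 5 0 0 -27.8 0.75;30.5 2.2 10 0 0 -27.8 0.75;30.5 2.2 12 0 0 -27.8 0.75",
)

```text
clock: 10.2
ee_pos: [622.2, 197.8, 56.6]
orientation: [-1.852, -2.532, 0.009]
contact_force: [-1.1, -0.2, 0.1]
width: 64.1
gripper_force: 0.0
```

Call:
move_arm(
  plan="0 0 0 0 0 0 0.75;0 0 0 0 0 0 0.75;0 0 0 0 0 0 0.75;0 0 0 0 0 0 0.75;0 0 0 0 0 0 0.75;0 0 0 0 0 0 0.75;0 0 0 0 0 0 0.75;0 0 0 0 0 0 0.75;0 0 0 0 0 0 0.75;0 0 0 0 0 0 0.75",
)

```text
clock: 11.2
ee_pos: [624.6, 198.8, 62.3]
orientation: [-1.854, -2.536, 0.0]
contact_force: [0.4, 0.4, -0.1]
width: 64.1
gripper_force: 0.0
```

```bash
python3 - <<'E'
from h import *
to((624.8,198.9,5,17.7))
s=cv2.cvtColor(grab('scene','s2'),cv2.COLOR_RGB2BGR);t=cv2.cvtColor(grab('top','t2'),cv2.COLOR_RGB2BGR)
cv2.imwrite('pics/c2.png',np.hstack([cv2.resize(s[165:275,215:295],None,fx=4.9,fy=4.9,interpolation=2),cv2.resize(s[165:275,340:420],None,fx=4.9,fy=4.9,interpolation=2)]))
hsv=cv2.cvtColor(t,cv2.COLOR_BGR2HSV);m=cv2.inRange(hsv,(8,110,60),(26,255,255))
print(cv2.connectedComponentsWithStats(m[180:235,360:410])[2:])
E
```

```text
at [624.6 198.8  62.3] yaw 17.7 tilt 0.0 F [ 0.4  0.4 -0.1] w 64.1 g 0.0 q [ 0.25  0.7   1.34 -0.    1.1  -0.06] t 11.2
(624.8, 198.9, 5, 17.7) -> [0.   0.02 5.73] wz -0.0
(array([[   0,    0,   50,   55, 2686],
       [  22,   19,   11,   11,   64]], dtype=int32), array([[24.43782576, 27.06887565],
       [27.109375  , 24.109375  ]]))
```

View pics/c2.png

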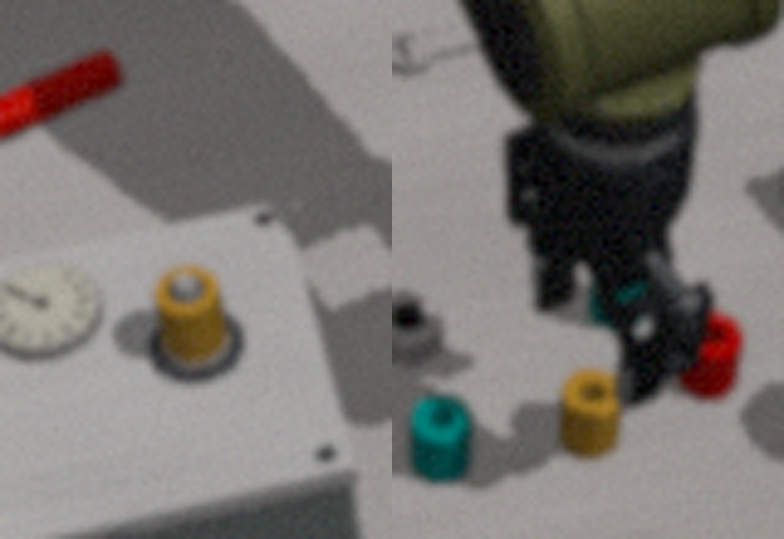

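The sleeve sits home on the pin at left crop (190,315), with the tip standing out of its bore. The far sleeve is at right crop (590,410), below the fingers, whose tips are at about (553,300) and (640,385). I'll check their alignment.

```bash
python3 - <<'E'
from h import *
for z in(62,68,75):print(z,proj('scene',(624.6,198.8,z)),[proj('scene',(624.6+k*.953,198.8+k*.304,z)) for k in(32,-32)])
print(proj('scene',(624.6,198.8,38)), 'sleeve top seen',(340+(592-392)/4.9,165+388/4.9),(381,244.6))
E
```

```text
62 (np.float64(380.52077009661554), np.float64(237.86200261891707)) [(np.float64(388.19813597925094), np.float64(246.7747145943298)), (np.float64(373.08299462459723), np.float64(229.22743295879118))]
68 (np.float64(380.66084841972867), np.float64(236.28789499427253)) [(np.float64(388.3684216431334), np.float64(245.20760082851297)), (np.float64(373.1946563397002), np.float64(227.64753114361662))]
75 (np.float64(380.8255467056463), np.float64(234.43712449768714)) [(np.float64(388.56866160176776), np.float64(243.36482212073471)), (np.float64(373.325927593211), np.float64(225.79017393294885))]
(np.float64(379.97031479426863), np.float64(244.0476555393252)) sleeve top seen (380.81632653061223, 244.18367346938777) (381, 244.6)
```

Aligned within about 1–2 mm. I'll descend and grip.

Call:
move_arm(
  plan="0 0 2.5 0 0 0 0.75;0 0 5.2 0 0 0 0.75;0 0 5.7 0 0 0 0.75;0 0 5.7 0 0 0 0.75;0 0 5.7 0 0 0 0;0 0 5.7 0 0 0 0;0 0 5.7 0 0 0 0;0 0 5.7 0 0 0 0;0 0 5.7 0 0 0 0;0 0 5.7 0 0 0 0",
)

```text
clock: 12.3
ee_pos: [625.5, 199.0, 7.1]
orientation: [1.853, 2.535, 0.003]
contact_force: [-0.5, -1.5, 7.0]
width: 30.9
gripper_force: 59.1
```

```bash
python3 - <<'E'
from h import *
to((515,430,125,39.8),(624,199,125,None))
# tray outline check: rim rectangle centred c, yaw a projected
t=cv2.imread('pics/top0.png')
g=cv2.cvtColor(t,cv2.COLOR_BGR2GRAY)[165:230,180:250]
# inner floor (dark, unshadowed excluded): centroid of darkest wall rim
for th in(45,60,75,90):
    m=(g<th).astype(np.uint8);k,l,st,ce=cv2.connectedComponentsWithStats(m);j=1+st[1:,4].argmax();print(th,st[j],ce[j]+[180,165])
T=cv2.resize(t[160:235,175:255],None,fx=4.9,fy=7.2*4.9/7.2,interpolation=2)
s=cv2.imread('pics/scene0.png');S=cv2.resize(s[170:245,410:505],None,fx=4.1,fy=4.9,interpolation=2)
cv2.imwrite('pics/tray.png',np.hstack([T,S]))
E
```

```text
at [625.5 199.    7.1] yaw 17.6 tilt 0.15 F [-0.5 -1.5  7. ] w 30.9 g 59.1 q [ 0.25  0.78  1.35 -0.    1.01 -0.06] t 12.3
(515, 430, 125, 39.8) -> [ 25.36  -3.49 -11.8 ] wz -22.2
(624, 199, 125, None) -> [  0.04  -0.11 -11.79] wz 0
45 [  9   9  50  48 519] [204.61657033 198.52793834]
60 [   9    7   50   50 1691] [212.47545831 198.44470727]
75 [   8    7   51   54 2054] [212.9707887  197.31158715]
90 [   8    6   57   55 2488] [215.43850482 198.39348875]
```

View pics/tray.png

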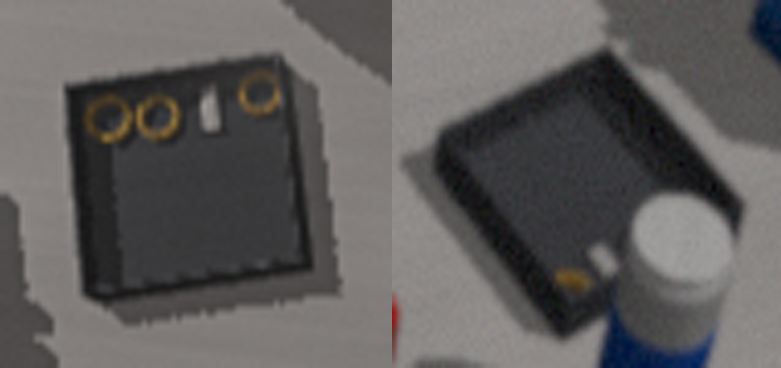

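The top crop shows the tray rim corners at (67,87), (280,57), (312,266) and (92,295). The old rings lie along the upper edge and the clear floor is around (205,210).

```bash
python3 - <<'E'
from h import *
np.set_printoptions(precision=1,suppress=True)
f=lambda u,v:(175+u/4.9-.4,160+v/4.9-.4)
P=np.array([onz('top',*f(*p),35) for p in((67,87),(280,57),(312,266),(92,295))]);print(P,P.mean(0),[np.linalg.norm(P[i]-P[i-1]) for i in range(4)])
S=lambda u,v:(410+(u-392)/4.1-.4,170+v/4.9-.4)
print([onz('scene',*S(*p),35) for p in((438,155),(607,50))], onz('top',*f(205,212),3))
to((624,199,125,None))
E
```

```text
[[586.8 521.1  35. ]
 [620.6 387.7  35. ]
 [486.7 347.1  35. ]
 [454.5 481.9  35. ]] [537.2 434.4  35. ] [np.float64(137.99606946378822), np.float64(137.61340297311438), np.float64(139.850224545535), np.float64(138.55539205226714)]
[array([509.6, 347.2,  35. ]), array([460.1, 485.5,  35. ])] [520.2 429.2   3. ]
at [625.5 199.    7.1] yaw 17.6 tilt 0.15 F [-0.5 -1.5  7. ] w 30.9 g 59.1 q [ 0.2  0.8  1.4 -0.   1.  -0.1] t 12.3
(624, 199, 125, None) -> [  0.   -0.1 -11.8] wz 0
```

Call:
move_arm(
  plan="0 0 -5 0 0 0 0;0 0 -9 0 0 0 0;0 0 -11.8 0 0 0 0;25.3 -3.8 -11.8 0 0 -22.2 0;25.3 -3.8 -11.8 0 0 -22.2 0;25.3 -3.8 -11.8 0 0 -22.2 0;25.3 -3.8 -11.8 0 0 -22.2 0;25.3 -3.8 -11.8 0 0 -22.2 0;25.3 -3.8 -11.8 0 0 -22.2 0;25.3 -3.8 -11.8 0 0 -22.2 0",
)

```text
clock: 13.3
ee_pos: [510.8, 429.6, 123.7]
orientation: [1.328, 2.847, 0.001]
contact_force: [0.8, 0.3, -1.8]
width: 31.1
gripper_force: 60.0
```

```bash
python3 -c "
from h import *
to((512,428,12,39.8))"
```

```text
at [510.8 429.6 123.7] yaw 40.0 tilt 0.03 F [ 0.8  0.3 -1.8] w 31.1 g 60.0 q [ 0.64  0.66  1.26 -0.    1.23 -0.05] t 13.3
(512, 428, 12, 39.8) -> [-0.2  -0.02 11.17] wz 0.2
```

Call:
move_arm(
  plan="0 0 4 0 0 0 0;0 0 8 0 0 0 0;0 0 10 0 0 0 0;0 0 10.6 0 0 0 0;0 0 11 0 0 0 0;0 0 11.2 0 0 0 0;0 0 11.2 0 0 0 0;0 0 11.2 0 0 0 0;0 0 11.2 0 0 0 0;0 0 11.2 0 0 0 0",
)

```text
clock: 14.3
ee_pos: [511.8, 428.5, 11.7]
orientation: [1.331, 2.845, 0.001]
contact_force: [0.1, 0.2, -1.4]
width: 30.8
gripper_force: 60.0
```

Call:
move_arm(
  plan="0 0 0.1 0 0 0 0;0 0 0.1 0 0 0 0;0 0 0.1 0 0 0 0.6;0 0 0.1 0 0 0 0.6;0 0 0.1 0 0 0 0.6;0 0 0.1 0 0 0 0.6;0 0 -3 0 0 0 0.6;0 0 -8 0 0 0 0.6;0 0 -13 0 0 0 0.6;0 0 -17 0 0 0 0.6",
)

```text
clock: 15.3
ee_pos: [511.9, 428.5, 184.8]
orientation: [1.331, 2.844, 0.004]
contact_force: [0.6, 0.2, 1.1]
width: 51.1
gripper_force: 0.0
```

```bash
python3 -c "
from h import *
to((556.2,-262.5,182,92.5),(556.2,-262.5,182,-87.5))"
```

```text
at [511.9 428.5 184.8] yaw 39.9 tilt 0.15 F [0.6 0.2 1.1] w 51.1 g 0.0 q [ 0.64  0.6   1.2  -0.    1.34 -0.05] t 15.3
(556.2, -262.5, 182, 92.5) -> [-55.89 -40.88   0.18] wz -52.6
(556.2, -262.5, 182, -87.5) -> [-55.89 -40.88   0.18] wz 127.4
```

Call:
move_arm(
  plan="-55.9 -40.9 0 0 0 127.4 0.6;-55.9 -40.9 0 0 0 127.4 0.6;-55.9 -40.9 0 0 0 127.4 0.6;-55.9 -40.9 0 0 0 127.4 0.6;-55.9 -40.9 0 0 0 127.4 0.6;-55.9 -40.9 0 0 0 127.4 0.6;-55.9 -40.9 0 0 0 127.4 0.6;-55.9 -40.9 0 0 0 127.4 0.6;-55.9 -40.9 0 0 0 127.4 0.6;-55.9 -40.9 0 0 0 127.4 0.6",
)

```text
clock: 16.3
ee_pos: [543.5, -72.6, 181.7]
orientation: [2.917, 1.165, 0.001]
contact_force: [0.9, 0.3, -0.4]
width: 51.4
gripper_force: 0.0
```

```bash
python3 - <<'E'
from h import *
to((554,-262.5,182,-87.5))
np.set_printoptions(precision=1,suppress=True)
# triangulate tab top: black blobs
s=cv2.imread('pics/scene0.png');t=cv2.imread('pics/top0.png')
for n,i,(x,y,w,h) in(('scene',s,(172,232,22,28)),('top',t,(435,198,14,22))):
    g=cv2.cvtColor(i,cv2.COLOR_BGR2GRAY)[y:y+h,x:x+w];k,l,st,ce=cv2.connectedComponentsWithStats((g<32).astype(np.uint8))
    for j in range(1,k):
        if st[j,4]>8: print(n,st[j]+[x,y,0,0,0],ce[j]+[x,y])
# projected tab box corners
th=np.radians(2.515)
for z in(75,107):
    for dx,dy in((-17,5),(17,5),(17,-5),(-17,-5)):
        q=np.array([556.2,-262.5])+[dx*np.cos(th)-dy*np.sin(th),dx*np.sin(th)+dy*np.cos(th)]
        print(z,np.array(proj('scene',(*q,z))),np.array(proj('top',(*q,z))))
I=bot.read_camera('scene')[165:275,370:]; I=grab('scene','s3')
E
```

```text
at [543.5 -72.6 181.7] yaw -46.4 tilt 0.05 F [ 0.9  0.3 -0.4] w 51.4 g 0.0 q [-0.2   0.34  1.59  0.    1.21  0.61] t 16.3
(554, -262.5, 182, -87.5) -> [-12.32  14.49  -0.02] wz 41.1
scene [181 237   7  17  72] [184.2 245.9]
top [440 203   6  12  60] [442.2 208.6]
75 [186.7 242.8] [439.1 214.5]
75 [187.8 253.8] [439.  203.3]
75 [183.5 254.7] [442.3 203.5]
75 [182.5 243.8] [442.5 214.6]
107 [183.7 234.3] [442.7 212.5]
107 [184.7 245.3] [442.5 201.1]
107 [180.3 246.2] [446.  201.3]
107 [179.3 235.2] [446.2 212.7]
```

Call:
move_arm(
  plan="-12.3 14.5 0 0 0 41.1 0.55;-12.3 14.5 0 0 0 41.1 0.55;-12.3 14.5 0 0 0 41.1 0.55;-12.3 14.5 0 0 0 41.1 0.55;-12.3 14.5 0 0 0 41.1 0.55;-12.3 14.5 0 0 0 41.1 0.55;-12.3 14.5 0 0 0 41.1 0.55;-12.3 14.5 0 0 0 41.1 0.55;-12.3 14.5 3 0 0 41.1 0.55;-12.3 14.5 5 0 0 41.1 0.55",
)

```text
clock: 17.4
ee_pos: [555.6, -259.4, 130.4]
orientation: [-3.14, -0.082, 0.0]
contact_force: [1.2, -0.1, 0.1]
width: 46.5
gripper_force: 0.0
```

```bash
python3 - <<'E'
from h import *
to((554,-262.5,82,-87.5))
s=cv2.cvtColor(grab('scene','s4'),cv2.COLOR_RGB2BGR)
cv2.imwrite('pics/c4.png',np.hstack([cv2.resize(s[165:275,140:220],None,fx=4.9,fy=4.9,interpolation=2),cv2.resize(s[165:275,410:490],None,fx=4.9,fy=4.9,interpolation=2)]))
E
```

```text
at [ 555.6 -259.4  130.4] yaw -87.0 tilt 0.0 F [ 1.2 -0.1  0.1] w 46.5 g 0.0 q [-0.5   0.53  1.44  0.    1.17  1.02] t 17.4
(554, -262.5, 82, -87.5) -> [-0.17  0.3   4.84] wz 0.5
```

View pics/c4.png

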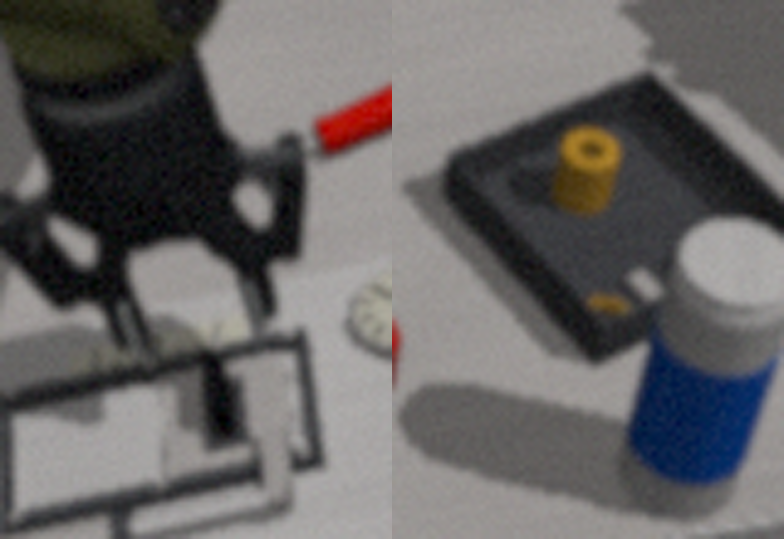

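The undersize sleeve stands upright in the tray at right crop (588,170). The open fingers straddle the tab at left crop (215,395). I'll descend with a narrower opening.

Call:
move_arm(
  plan="-0.2 0.3 0 0 0 0.5 0.4;-0.2 0.3 0 0 0 0.5 0.4;-0.2 0.3 0 0 0 0.5 0.4;-0.2 0.3 0.8 0 0 0.5 0.4;-0.2 0.3 1.6 0 0 0.5 0.4;-0.2 0.3 2.4 0 0 0.5 0.4;-0.2 0.3 3.2 0 0 0.5 0.4;-0.2 0.3 3.2 0 0 0.5 0.4;-0.2 0.3 3.2 0 0 0.5 0.4;-0.2 0.3 3.2 0 0 0.5 0.4",
)

```text
clock: 18.45
ee_pos: [553.9, -263.6, 99.6]
orientation: [3.141, 0.063, 0.001]
contact_force: [0.3, 0.2, 0.3]
width: 34.3
gripper_force: 0.0
```

```bash
python3 - <<'E'
from h import *
to((554,-262.5,83,-87.5))
s=cv2.cvtColor(grab('scene','s5'),cv2.COLOR_RGB2BGR)
cv2.imwrite('pics/c5.png',cv2.resize(s[195:275,135:225],None,fx=7,fy=7,interpolation=2))
E
```

```text
at [ 553.9 -263.6   99.6] yaw -87.7 tilt 0.03 F [0.3 0.2 0.3] w 34.3 g 0.0 q [-0.5   0.57  1.46 -0.    1.11  1.03] t 18.45
(554, -262.5, 83, -87.5) -> [ 0.02 -0.11  1.66] wz -0.2
```

View pics/c5.png

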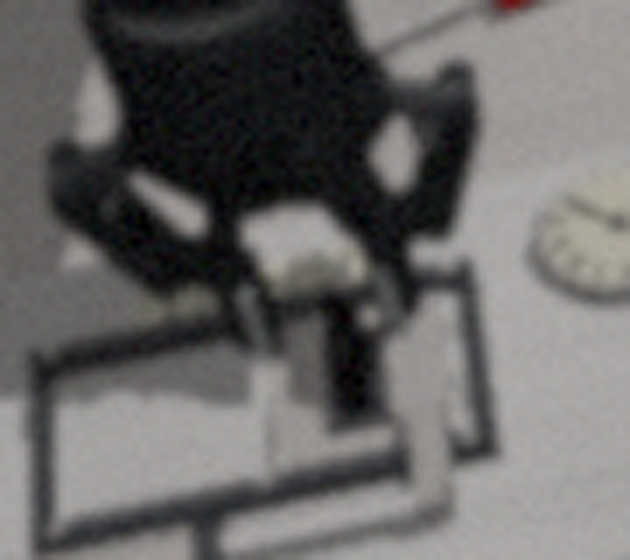

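The fingers stand either side of the tab (355,360), at (260,340) and (390,320). I'll lower the last bit and close.

Call:
move_arm(
  plan="0 -0.1 0.6 0 0 0 0.4;0 -0.1 1.2 0 0 0 0.4;0 -0.1 1.7 0 0 0 0.4;0 -0.1 1.7 0 0 0 0.4;0 -0.1 1.7 0 0 0 0;0 -0.1 1.7 0 0 0 0;0 -0.1 1.7 0 0 0 0;0 -0.1 1.7 0 0 0 0;0 -0.1 1.7 0 0 0 0;0 -0.1 1.7 0 0 0 0",
)

```text
clock: 19.5
ee_pos: [553.8, -262.4, 82.5]
orientation: [3.141, 0.064, 0.0]
contact_force: [-2.3, 3.3, 4.4]
width: 9.1
gripper_force: 59.1
```

```bash
python3 - <<'E'
from h import *
s=bot.state()['ee_pos'];d=np.array([np.sin(np.radians(2.515)),-np.cos(np.radians(2.515))])*30
to((*s[:2],s[2],None),(s[0]+d[0],s[1]+d[1],s[2],None))
E
```

```text
at [ 553.8 -262.4   82.5] yaw -87.7 tilt 0.01 F [-2.3  3.3  4.4] w 9.1 g 59.1 q [-0.5   0.59  1.47  0.    1.08  1.03] t 19.5
(np.float64(553.7522218484024), np.float64(-262.3762311903536), np.float64(82.54646073722668), None) -> [0. 0. 0.] wz 0
(np.float64(555.0686499308123), np.float64(-292.3473342248407), np.float64(82.54646073722668), None) -> [0.01 3.   0.  ] wz 0
```

Call:
move_arm(
  plan="0 0.6 0 0 0 0 0;0 1.2 0 0 0 0 0;0 1.8 0 0 0 0 0;0 2.4 0 0 0 0 0;0 2.8 0 0 0 0 0;0 3 0 0 0 0 0;0 3 0 0 0 0 0;0 3 0 0 0 0 0;0 3 0 0 0 0 0;0 3 0 0 0 0 0",
)

```text
clock: 20.5
ee_pos: [555.1, -292.1, 82.5]
orientation: [-3.14, -0.064, -0.0]
contact_force: [-0.8, 6.3, 4.6]
width: 9.2
gripper_force: 59.4
```

```bash
python3 - <<'E'
from h import *
to()
s=cv2.cvtColor(grab('scene','s6'),cv2.COLOR_RGB2BGR)
cv2.imwrite('pics/c6.png',cv2.resize(s[195:285,130:240],None,fx=6.5,fy=6.5,interpolation=2))
E
```

```text
at [ 555.1 -292.1   82.5] yaw -87.7 tilt 0.04 F [-0.8  6.3  4.6] w 9.2 g 59.4 q [-0.54  0.62  1.42  0.    1.1   0.99] t 20.5
```

View pics/c6.png

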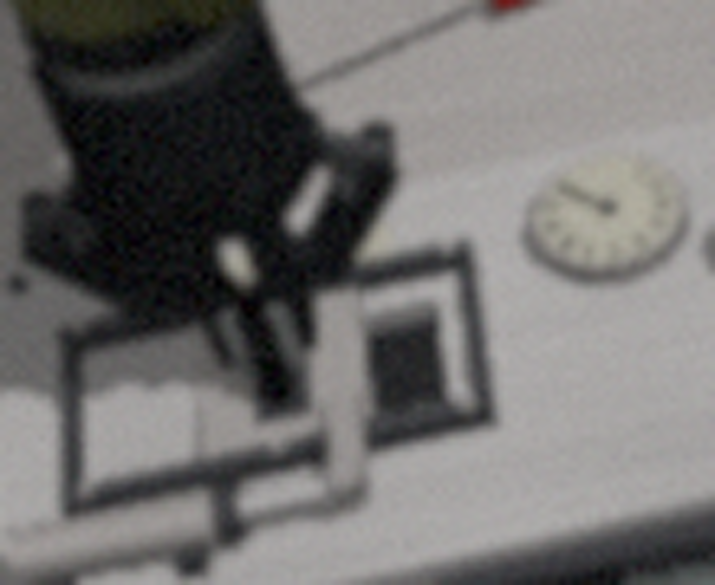

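The tab is held, the strap has moved to (340,420) and the half-open port shows at (405,365). I'll measure the actual travel from the strap and the joint.

```bash
python3 - <<'E'
from h import *
np.set_printoptions(precision=2,suppress=True)
K=8;L=lambda f:cv2.resize(cv2.cvtColor(cv2.imread(f'pics/{f}.png'),cv2.COLOR_BGR2GRAY),None,fx=K,fy=K,interpolation=cv2.INTER_CUBIC)
b=L('s6')
for ref in('scene0','s5','s4'):
  a=L(ref)
  for (x,y,w,h) in((190,259,12,11),(193,262,9,9),(188,257,14,14)):
    r=cv2.matchTemplate(b[250*K:285*K,165*K:210*K],a[y*K:(y+h)*K,x*K:(x+w)*K],cv2.TM_CCOEFF_NORMED)
    _,v,_,p=cv2.minMaxLoc(r);u=(165+p[0]/K+w/2,250+p[1]/K+h/2)
    for z in(85,):
      d=onz('scene',*u,z)-onz('scene',x+w/2,y+h/2,z);print(ref,round(v,3),d[:2],'travel',round(float(d[:2]@[.0439,-.999]),1))
I=[bot.state()['contact_force'] for _ in range(3)];print(I)
bot.read_camera('top');print(bot.state()['contact_force'],bot.state()['width'])
E
```

```text
scene0 0.986 [  1.69 -29.74] travel 29.8
scene0 0.971 [  1.3  -29.64] travel 29.7
scene0 0.975 [  1.7  -29.75] travel 29.8
s5 0.986 [  1.69 -29.74] travel 29.8
s5 0.972 [  1.59 -29.92] travel 30.0
s5 0.975 [  1.7  -29.75] travel 29.8
s4 0.986 [  1.69 -29.74] travel 29.8
s4 0.973 [  1.59 -29.92] travel 30.0
s4 0.976 [  1.7  -29.75] travel 29.8
[array([-0.68,  6.88,  5.27]), array([-0.68,  6.88,  5.27]), array([-0.68,  6.88,  5.27])]
[-0.2   6.69  6.11] 8.663653523573567
```

Travel is 29.8 mm, against 30 for half. I'm handing in while holding.

```bash
python3 -c "
from station import bot
print(bot.close_job())"
```

```text
the job is handed in; nothing more can be done
None
```

The wide-bore sleeve is fully home on the gauge pin, the undersize one is upright in the scrap tray, and I handed the job in at about 21 s with the gripper holding the shutter at a measured 29.8 mm (half travel is 30 mm); the judge's verdict was not shown.

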